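# Make up a ratchet with extension bar and socket

### The arm

A 6-joint arm with a two-finger parallel gripper is mounted at the origin on a cart in front of the work surface, level with it; the furniture and walls round the work are solid. World frame = base frame: x ahead of the robot, y to its left, z up, the work surface at z = 0. Lengths are in mm, angles in rad, forces in N, time in s.
With the tool pointing down it reaches from about 275 to 750 mm from the base axis. Payload 10.2 kg.
Tool frame: the origin (TCP) lies at the very end of the fingers, on their centre line; the grasp point (between the pads) lies 19 mm behind it; z points along the fingers, y is the line along which they close (so a half turn about z gives the same grasp; the last joint's range is limited). The gripper opens to 85 mm and grips with 20 to 120 N. Pads are 22 mm wide; open, the fingers measure 114 mm over their backs; the gripper's body (76 mm by 85 mm) begins 54 mm behind the grasp point. The pads swing forward as they close: fully open they stand 13 mm farther back than shut.
Start: joints at [0.938, 0.313, 1.498, -0, 1.331, -0.223], TCP at [209.187, 481.531, 231.294] pointing down, gripper open.
Joint ranges: [-2.94, 2.94], [-0.97, 2.17], [0.19, 2.56], [-1.23, 4.37], [0.02, 3.11], [-2.88, 2.88]. Speed limits (rad/s): [2.39, 2.39, 3.01, 3.14, 3.14, 3.14].

### API

Orientations are given as a rotation vector (axis times angle).
In Python, from station import * gives the robot as it stands.
- The arm moves only by the tool move_arm, never from a script. Its argument "steps" is a list of rows, each an object with "dp": the shift along the tool's x, y, z in mm, a list of three; "angular": the turn, a rotation vector about the tool's x, y, z in rad, a list of three; "jaw": the closure, from 0 (fully open) to 1 (shut). In form: [{"dp": [tx, ty, tz], "angular": [ax, ay, az], "jaw": jaw}, ...]. A call has exactly 8 rows; each row is the pose to reach, as a shift and turn from the pose commanded when the call began, along the tool's axes at that moment; what a row does not reach only later rows make up. A row lasts 1/10 s, in which the tool goes at most 50 mm and 8.59 degrees, less where a joint would pass 70% of its speed; a pose out of reach is approached as far as the arm can. A call with a gripper value outside its range is refused whole. The fingers move at their own pace and stop on an object; "newtons" is the grip in N (left out, the last holds). Time passes only in rows, so rows that repeat a pose let the fingers close, or fill a call up. It gives the time, the measured TCP pose, the force, the opening and the grip force at its end, in the units of the state.
- get_obs(): the state, without advancing time (a new reading comes with each control period).
- camera(name): name is "scene" or "top" or "wrist"; returns a dict with "image" (384x512x3 uint8, blue, green, red), "fx", "fy", "cx", "cy" (pixels), "D" ([k1, k2, p1, p2, k3] as OpenCV has them; the pictures are not rectified), "origin" and "rotation" of the camera in the world. Camera axes: x right, y up, looking along -z (the intrinsics and any distortion apply to the point x, -y, -z); pixel columns grow to the right and rows downward; lengths in mm; the calibration is good to about 2 mm. A picture is of the moment at which its call begins. There is no depth.
- close_job(): hands the job in; it is judged then, once.
The state is a dict: "t": time; "qpos": joint angles; "joint_vel": joint speeds; "joint_torque": joint torques, N m; "tool_pos": TCP position; "eef_rot": TCP orientation; "ft_force": force on the tool from outside, world axes, zero at the start; "moment": the same for the moment, N m; "grip_width": finger opening in mm; "finger_force": force on a finger pad.
Only numpy, scipy, OpenCV 4.12 (cv2) and the standard library are available. Lean on these libraries where they do the work, as an engineer would, in place of code of your own. Each camera call takes 0.05 s, during which the arm holds its last target. There are 200 camera calls.

### The job

Make up the ratchet for a deep-set bolt: push the short extension bar onto the ratchet's upright square drive until the spring ball clicks and the bar is fully home, then push the largest of the three sockets onto the square at the top of the bar in the same way. The drive may stand at any turn, so feel for the square under light pressure and press gently, about 15 N for each click and never over 40 N, or the wrench is crushed into its foam. Leave the other two sockets standing on their posts, the glue bottle and the spring clamp where they are, and let go of everything.

Things in the scene. Friction and masses are not known exactly. Their poses are not given: they have to be found in the camera images.
- foam_inlay: Dark foam inlay (fixed), 284 x 88 x 20 mm, with a ratchet wrench lying drive up in its cut-out. Origin on the axis of the ratchet's drive, at bench level; x along the wrench to its black handle, whose end is 216 mm from here; z up. The foam under the wrench gives: the ratchet sinks about 1 mm for every 14 N pressed down on it, and rises again.
- drive_root (a point): Centre of the flat shoulder of the ratchet's drive, on its 48 mm round head, 40 mm above the bench when not pressed. The drive is a 12.7 mm square stub rising 14 mm from here, tip edges rounded 1.2 mm; a spring ball stands 1.8 mm proud of one flat, 7.5 mm up. The square may stand at ANY turn about z, which this point's axes do not show; it turns stiffly (1 N m).
- extension_mid (a point): Extension bar (loose steel, 0.18 kg, 90 mm tall), upright on a post: its centre, 45 mm above its foot; z up along it. Foot 26 mm round, 20 mm tall; rough hexagon bar, 17 mm across flats, from 21 to 66 mm above the foot (grip here, on flats: one pair faces along x, the others at 60 degrees to it); 21.6 mm round collar to 76 mm. Fully home, this point is 45 mm above drive_root.
- extension_foot (a point): Centre of the bar's foot, at the mouth of its 13.7 mm square hole: open below, 16 mm deep, countersunk 0.6 mm, flats square to this point's x and y; a groove for the ball 7.5 mm in. On a misturned square it rests 12 to 14 mm above drive_root; turned right it goes down freely to about 7 mm, meets the ball, takes 10 to 18 N, then snaps down to 0.
- extension_top (a point): Centre of the bar's upper shoulder, the flat top of its collar 76 mm above its foot. From here a 12.7 mm square stub like the ratchet's drive rises 14 mm, its flats square to this point's x and y, with its own spring ball.
- socket_large_mid (a point): Largest socket (loose steel, 0.20 kg), on a post, drive hole down: its centre, 21 mm above its foot; z up. 42 mm tall, 38 mm in diameter from 18 mm above the foot to the top (grip here), 32 mm at the foot, 27 mm hexagon hole in the top. Fully home on the extension, this point is 52 mm above extension_mid.
- socket_large_foot (a point): Centre of the largest socket's foot, at the mouth of its 13.7 mm square drive hole, flats square to this point's x and y. Hole, groove, countersink, heights and forces are as for extension_foot, here over extension_top.
- socket_medium_mid (a point): Middle socket (loose): 40 mm tall, 31 mm diameter, on a post; its centre, 20 mm above its foot. Not to be used.
- socket_small_mid (a point): Smallest socket (loose): 38 mm tall, 26 mm diameter, on a post; its centre, 19 mm above its foot. Not to be used.
- post_holder: Black plastic holder (fixed), 58 x 254 x 12 mm; origin at the centre of its underside, y along it. Four round steel posts, 10.4 mm thick and 12.5 mm tall above its top, stand on its middle line at y = -93, -31, 31 and 93 mm; the bar and the three sockets stand over them in any order, their feet 12 mm above the bench.
- wood_glue: White glue bottle (loose), 43 x 58 x 195 mm, standing behind the work; origin at the centre of its underside. A bystander.
- spring_clamp: Orange plastic spring clamp (loose), 61 x 132 x 22 mm, lying flat; origin at the centre of its underside. A bystander.
Mind the look-alikes: they are no part of the job. Leave any yellow look-alike of the part that bears socket_large_mid alone. What is shaped like the part that bears extension_mid but yellow is not meant.

How it is judged (in metres and radians):
On the way, in this order (a step that is already met when the one before it is completed fails the run):
1. the extension bar is pushed fully home on the ratchet's drive (z of extension_mid in the frame of drive_root below 0.0465 m and horizontal distance between extension_mid and drive_root below 0.004 m and angle between extension_mid's own z axis and vertical below 0.06 rad), for 0.2 s.
2. the largest socket is pushed fully home on the extension bar (z of socket_large_mid in the frame of extension_mid below 0.0535 m and horizontal distance between socket_large_mid and extension_mid below 0.005 m and z of extension_mid in the frame of drive_root below 0.0465 m), for 0.2 s.
At the end, for the whole second after the job is handed in: The extension bar is upright and down on the ratchet's shoulder to within 1.5 mm, the largest socket is down on the extension's upper shoulder to within 1.5 mm, both at rest and released; the small and middle sockets still stand on their posts (moved less than 12 mm) (all of step 2 and horizontal distance between extension_mid and drive_root below 0.004 m and angle between extension_mid's own z axis and vertical below 0.06 rad and z of socket_large_mid in the frame of extension_mid above 0.05 m and angle between socket_large_mid's own z axis and vertical below 0.08 rad and linear speed of each of socket_large, extension below 0.02 m/s and distance of each of socket_small_mid, socket_medium_mid from where it was at the start of the episode below 0.012 m); the robot touches nothing.
It fails at once if the wrench is crushed into its foam by pressing too hard (the drive moved more than 3 mm, about 40 N) (distance of drive_root from where it was at the start of the episode above 0.003 m).
It fails at once if another socket is lifted off or pushed about (distance of any of socket_small_mid, socket_medium_mid from where it was at the start of the episode above 0.02 m).
It fails at once if the glue bottle or the spring clamp is disturbed (distance of any of wood_glue, spring_clamp from where it was at the start of the episode above 0.02 m).
It also fails if it takes over 61 s, if anything falls off the work surface, if the arm or the gripper's body presses on something with over 40 N, if the wrist force passes 120 N, or if a joint passes its speed limit or range.

## Working session

There is one attempt and no reset: what is moved stays moved. The work goes in short steps, Python scripts to look and compute and a tool call to move; the robot and the scene stay as the last step left them, time stands still between calls to the robot, and variables do not carry over. Pictures are saved under pics/ and viewed, at most 10 in all, crops included, and the job is handed in when it is done.

Besides the shell and the picture viewer there is one more tool, called after "Request:" as a command line: name --argument value ..., lists and objects as JSON in quotes. move_arm: Moves the arm, as the interface text tells. Its arguments: {"type":"object","properties":{"steps":{"type":"array","items":{"type":"object","properties":{"dp":{"type":"array","items":{"type":"number"}},"angular":{"type":"array","items":{"type":"number"}},"jaw":{"type":"number"}}}},"newtons":{"type":"number"}},"required":["steps"]}

```bash
mkdir -p pics; ls; python3 - <<'E'
from station import *
import cv2,numpy as np
o=get_obs();print({k:np.round(v,3).tolist() for k,v in o.items()})
for n in("scene","top","wrist"):
    c=camera(n);cv2.imwrite(f"pics/{n}0.png",c["image"]);print(n,[c[k] for k in("fx","fy","cx","cy","D")],np.round(c["origin"],1),np.round(c["rotation"],4).tolist())
a=[cv2.imread(f"pics/{n}0.png") for n in("scene","top")]
E
```

```text
pics
{'t': 0.0, 'qpos': [0.938, 0.313, 1.498, -0.0, 1.331, -0.223], 'joint_vel': [-0.001, 0.001, -0.0, -0.002, -0.0, 0.001], 'joint_torque': [0.001, -41.226, -25.974, -0.0, 0.004, -0.0], 'tool_pos': [209.019, 481.324, 230.716], 'eef_rot': [-0.639, -3.075, 0.002], 'ft_force': [-0.245, 0.414, 0.543], 'moment': [0.006, -0.001, 0.019], 'finger_force': 0.0, 'grip_width': 85.804}
scene [476.72752244056403, 476.72752244056403, 246.39623916772953, 184.08880229406384, array([0.00865099, 0.        , 0.        , 0.        , 0.        ])] [-188.6 -510.5 1017.1] [0.7283, -0.3476, -0.891]
top [458.5507335775053, 458.5507335775053, 256.2155548500771, 200.39472842648755, array([-0.08533527,  0.        ,  0.        ,  0.        ,  0.        ])] [ 377.3   41.1 1445.8] [0.0747, -0.0985, -1.5828]
wrist [320.6115659987516, 320.6115659987516, 255.63437646328802, 194.88349311127834, array([-0.05477801,  0.        ,  0.        ,  0.        ,  0.        ])] [139.7 511.4 372.9] [-0.263, -0.1702, 1.1516]
```

View pics/top0.png

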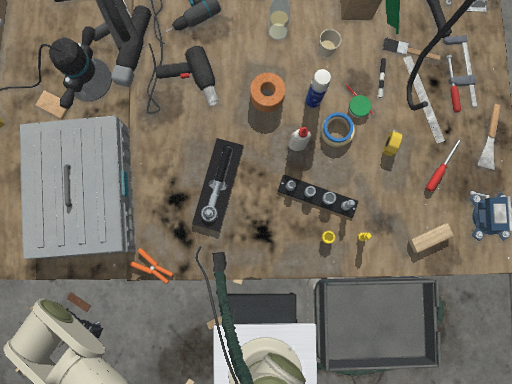

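View pics/scene0.png

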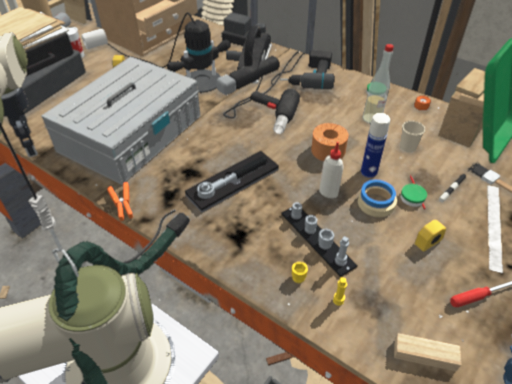

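The top view shows the wrench head at (209,213), with posts at (290,183), (311,191), (329,197) and (347,204). The bar is probably the one at (347,204), which is the tall one at (342,250) in the scene view. The yellow look-alikes are at (328,237) (socket) and (364,237) (bar), so I leave those alone. The candidates for the largest socket are the other three posts, and a close crop should settle which one.

```bash
cat > h.py <<'E'
from station import *
import cv2,numpy as np
from scipy.spatial.transform import Rotation as R
F=np.diag([1.,-1,-1])
def K(c): return np.array([[c["fx"],0,c["cx"]],[0,c["fy"],c["cy"]],[0,0,1]])
def rm(c):
    r=np.array(c["rotation"]); return R.from_rotvec(r).as_matrix() if r.size==3 else r
def unp(c,uv,z):
    p=cv2.undistortPoints(np.array(uv,float).reshape(-1,1,2),K(c),np.array(c["D"])).reshape(-1,2)
    d=(rm(c)@F@np.c_[p,np.ones(len(p))].T).T; o=np.array(c["origin"])
    return o+d*((z-o[2])/d[:,2])[:,None]
def prj(c,P):
    q=(F@rm(c).T@(np.atleast_2d(P)-c["origin"]).T).T
    return cv2.projectPoints(q.reshape(-1,1,3),np.zeros(3),np.zeros(3),K(c),np.array(c["D"]))[0].reshape(-1,2)
E
python3 - <<'E'
from h import *
c=camera("top");s=camera("scene")
for z,p in((54,[(209,213)]),(52,[(290,183),(311,191),(329,197)]),(102,[(347,204)]),(20,[(222,145),(242,146),(193,229),(218,237)])): print(z,np.round(unp(c,p,z),0).tolist())
a=cv2.resize(c["image"][170:250,190:370],(792,352),interpolation=2)
b=cv2.resize(s["image"][170:280,180:360],None,fx=4.4,fy=4.4,interpolation=2)[:,:792]
cv2.imwrite("pics/crop1.png",cv2.resize(np.vstack([a,b[:484]]),(568,600)))
E
```

```text
54 [[494.0, 163.0, 54.0]]
52 [[584.0, -86.0, 52.0], [558.0, -150.0, 52.0], [539.0, -205.0, 52.0]]
102 [[512.0, -249.0, 102.0]]
20 [[713.0, 124.0, 20.0], [709.0, 61.0, 20.0], [448.0, 216.0, 20.0], [422.0, 139.0, 20.0]]
```

View pics/crop1.png

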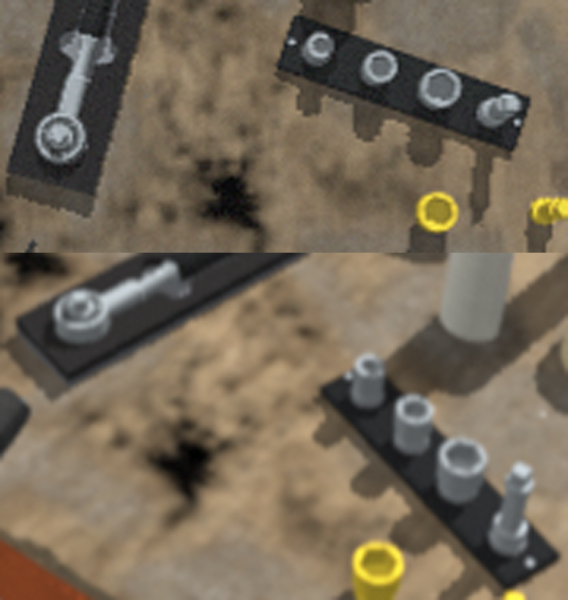

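The crop shows three grey sockets whose size increases toward the bar. Post 3 at top (329,197) is the widest, so it is the largest socket, and the bar is on the end post at (347,204). Next I work out the wrist camera geometry and the first move.

```bash
cat >> h.py <<'E'
def tool():
    o=get_obs(); return np.array(o["tool_pos"]),R.from_rotvec(o["eef_rot"])
def dp(target): # world target TCP (mm) -> tool-axis shift
    p,r=tool(); return np.round(r.inv().apply(np.array(target)-p),1).tolist()
def yaw():
    return np.round(tool()[1].as_matrix(),3).tolist()
E
python3 - <<'E'
from h import *
p,r=tool();c=camera("wrist");Rt=r.as_matrix()
print("tool axes",np.round(Rt,3).tolist())
print("cam in tool",Rt.T@(np.array(c["origin"])-p)," cam view dir in tool",Rt.T@rm(c)@[0,0,-1], "right",Rt.T@rm(c)@[1,0,0])
print(dp([494,163,150]))
s=camera("scene")
for z,q in((54,[(180+80/3.155,170+(300-252)/3.155)]),): pass
print(np.round(unp(s,[(206,187)],54),0))
E
```

```text
tool axes [[-0.917, 0.398, -0.0], [0.398, 0.917, -0.0], [0.0, -0.001, -1.0]]
cam in tool [  75.56227495   -0.19962428 -142.09761213]  cam view dir in tool [-2.92053264e-01 -7.77981373e-04  9.56401739e-01] right [-7.91334018e-04  9.99999523e-01  5.71798750e-04]
[-388.2, -178.6, 81.2]
[[489. 155.  54.]]
```

Request:
move_arm --steps '[{"dp":[-387,-183,78],"angular":[0,0,0],"jaw":0.3},{"dp":[-387,-183,78],"angular":[0,0,0],"jaw":0.3},{"dp":[-387,-183,78],"angular":[0,0,0],"jaw":0.3},{"dp":[-387,-183,78],"angular":[0,0,0],"jaw":0.3},{"dp":[-387,-183,78],"angular":[0,0,0],"jaw":0.3},{"dp":[-387,-183,78],"angular":[0,0,0],"jaw":0.3},{"dp":[-387,-183,78],"angular":[0,0,0],"jaw":0.3},{"dp":[-387,-183,78],"angular":[0,0,0],"jaw":0.3}]'

```text
t: 1.15
tool_pos: [469.6, 183.7, 159.4]
eef_rot: [0.639, 3.075, 0.0]
ft_force: [1.1, 1.6, 0.2]
grip_width: 59.4
finger_force: 0.0
```

```bash
python3 - <<'E'
from h import *
import pickle
camera("wrist");c=camera("wrist");pickle.dump(c,open("w1.pkl","wb"));p,r=tool();print(p,c["origin"])
u=prj(c,[491,159,50])[0];print(u)
x,y=int(u[0])-45,int(u[1])-40
cv2.imwrite("pics/w1.png",cv2.resize(c["image"][y:y+80,x:x+90],None,fx=7,fy=7,interpolation=2));print(x,y)
E
```

```text
[471.01339528 181.4758255  158.40167831] [403.83860334 209.31446502 299.94343658]
[243.27997676 221.52533468]
198 181
```

View pics/w1.png

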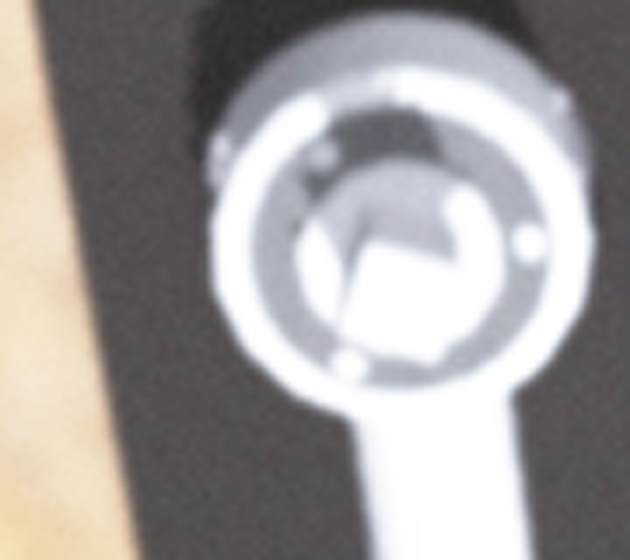

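```bash
python3 - <<'E'
from h import *
import pickle
c=pickle.load(open("w1.pkl","rb"))
g=lambda L:[(198+(a+.5)/7-.5,181+(b+.5)/7-.5) for a,b in L]
P=unp(c,g([(370,240),(455,262),(437,362),(345,328)]),54)
print(P.round(1),P.mean(0).round(1))
for i in range(4):
    d=P[(i+1)%4]-P[i];print(np.degrees(np.arctan2(d[1],d[0]))%90,np.hypot(*d[:2]))
print(unp(c,g([(400,262)]),40),unp(c,g([(402,240)]),38))
print("large+bar view target",dp([515,-225,190]))
E
```

```text
[[486.6 167.6  54. ]
 [493.1 175.6  54. ]
 [504.  168.6  54. ]
 [495.6 160.3  54. ]] [494.8 168.   54. ]
50.80404548590433 10.325164334043086
57.039892855428754 12.90337962326071
44.42634696682302 11.750109312752283
51.04948201898006 11.521911611021002
[[495.48752743 167.43022532  40.        ]] [[493.6114012  168.52036246  38.        ]]
large+bar view target [-204.3, -354.2, -31.2]
```

Request:
move_arm --steps '[{"dp":[-204,-354,-31],"angular":[0,0,0],"jaw":0.3},{"dp":[-204,-354,-31],"angular":[0,0,0],"jaw":0.3},{"dp":[-204,-354,-31],"angular":[0,0,0],"jaw":0.3},{"dp":[-204,-354,-31],"angular":[0,0,0],"jaw":0.3},{"dp":[-204,-354,-31],"angular":[0,0,0],"jaw":0.3},{"dp":[-204,-354,-31],"angular":[0,0,0],"jaw":0.3},{"dp":[-204,-354,-31],"angular":[0,0,0],"jaw":0.3},{"dp":[-204,-354,-31],"angular":[0,0,0],"jaw":0.3}]'

```text
t: 2.05
tool_pos: [513.4, -212.2, 190.3]
eef_rot: [0.639, 3.076, 0.0]
ft_force: [0.6, 0.5, 0.4]
grip_width: 59.9
finger_force: 0.0
```

```bash
python3 - <<'E'
from h import *
import pickle
camera("wrist");camera("wrist");c=camera("wrist");pickle.dump(c,open("w2.pkl","wb"));p,r=tool();print(p,r.as_matrix().round(3).tolist(),get_obs()["qpos"])
print(prj(c,[[512,-249,102],[539,-205,54]]))
u=prj(c,[525,-225,75])[0]
x,y=max(0,int(u[0])-80),max(0,int(u[1])-60);print(x,y)
cv2.imwrite("pics/w2.png",cv2.resize(c["image"][y:y+120,x:x+160],None,fx=5,fy=5,interpolation=2))
E
```

```text
[ 513.34220826 -212.64601297  189.66744922] [[-0.916, 0.401, 0.0], [0.401, 0.916, -0.0], [-0.0, -0.0, -1.0]] [-6.03578395e-01  4.14015436e-01  1.46609730e+00 -1.85163227e-05
  1.26144908e+00 -1.76143689e+00]
[[215.45152151 216.42261484]
 [277.91247355 204.826536  ]]
171 147
```

View pics/w2.png

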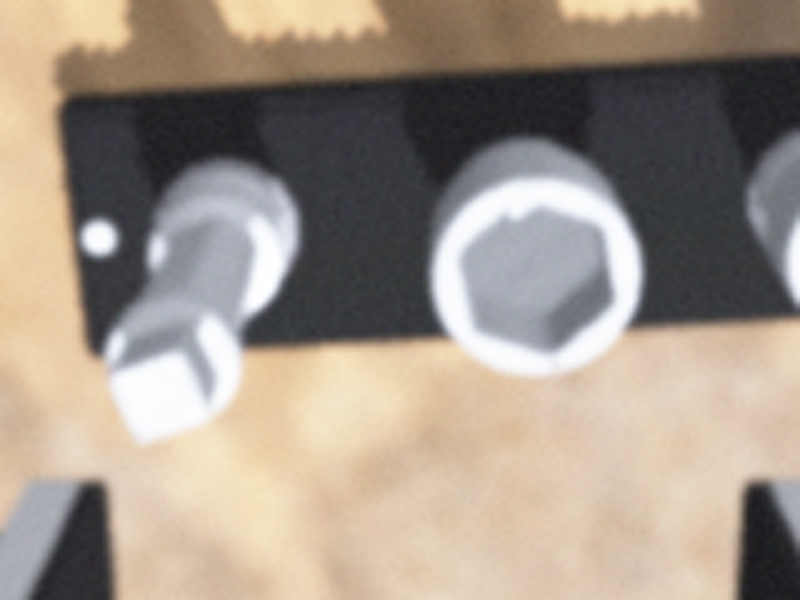

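```bash
python3 - <<'E'
from h import *
import pickle
c=pickle.load(open("w2.pkl","rb"))
g=lambda L:[(171+(a+.5)/5-.5,147+(b+.5)/5-.5) for a,b in L]
ang=lambda P,m:[(round(np.degrees(np.arctan2(*(P[(i+1)%len(P)]-P[i])[1::-1]))%m,1),round(np.hypot(*(P[(i+1)%len(P)]-P[i])[:2]),1)) for i in range(len(P))]
P=unp(c,g([(110,375),(185,346),(212,410),(143,443)]),102);print(P.mean(0),ang(P,90))
H=unp(c,g([(540,207),(607,230),(612,300),(547,350),(470,320),(462,250)]),54);print(H.mean(0),ang(H,60))
print(unp(c,g([(537,276)]),54))
E=unp(c,g([(68,98),(90,350)]),12);print(E,ang(E,180)); L=unp(c,g([(68,98),(800,60)]),12);print(ang(L,180))
print("hole",unp(c,g([(100,237)]),12))
E
```

```text
[ 514.79800986 -261.03122923  102.        ] [(np.float64(88.3), np.float64(12.8)), (np.float64(85.5), np.float64(11.2)), (np.float64(3.1), np.float64(12.4)), (np.float64(87.7), np.float64(12.3))]
[ 536.65069132 -203.41328644   54.        ] [(np.float64(46.7), np.float64(13.0)), (np.float64(42.0), np.float64(13.5)), (np.float64(46.1), np.float64(15.3)), (np.float64(43.8), np.float64(15.5)), (np.float64(42.8), np.float64(13.6)), (np.float64(36.3), np.float64(16.2))]
[[ 536.33698046 -203.80381685   54.        ]]
[[ 476.47578705 -279.41481314   12.        ]
 [ 527.16191534 -300.51729992   12.        ]] [(np.float64(157.4), np.float64(54.9)), (np.float64(157.4), np.float64(54.9))]
[(np.float64(69.2), np.float64(148.9)), (np.float64(69.2), np.float64(148.9))]
hole [[ 505.52829339 -286.95926302   12.        ]]
```

```bash
python3 - <<'E'
from h import *
import pickle
c=pickle.load(open("w2.pkl","rb"))
im=c["image"];S=12;x0,y0=185,172
a=cv2.resize(im[y0:y0+50,x0:x0+50],None,fx=S*.65,fy=S*.65,interpolation=2).astype(float)
k=S*.65
g=cv2.cvtColor(a.astype(np.uint8),cv2.COLOR_BGR2GRAY);g=cv2.createCLAHE(4,(4,4)).apply(g)
out=[cv2.cvtColor(g,cv2.COLOR_GRAY2BGR)]
for yaw0 in(-3,27):
    b=out[0].copy()
    for i in range(6):
        t=np.radians(yaw0+30+60*i);q=np.array([514.8,-261,0])+17/np.sqrt(3)*np.array([np.cos(t),np.sin(t),0])
        u=(prj(c,[q+[0,0,33],q+[0,0,78]])-[x0,y0]+.5)*k
        cv2.line(b,*[tuple(int(v) for v in w) for w in u],(0,0,255),1)
    out.append(b)
cv2.imwrite("pics/hex.png",cv2.resize(np.hstack([out[1],out[2]]),(780,390)))
E
```

```text
(no output)
```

View pics/hex.png

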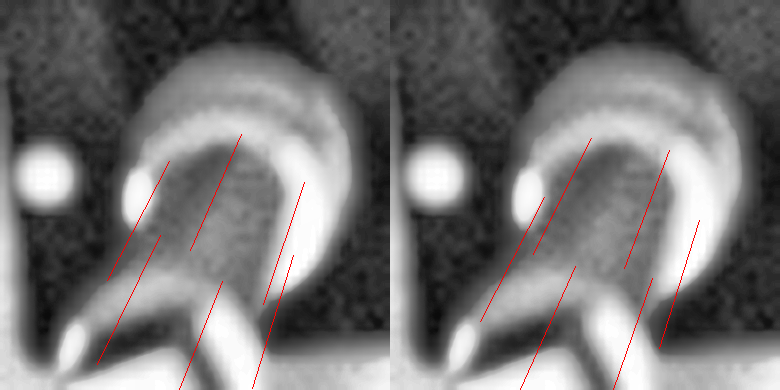

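In the first overlay the edges match the shading boundary, so the bar's x is at about −3°. I rotate the jaw to that and move over the bar.

Request:
move_arm --steps '[{"dp":[-20.8,-43.7,55],"angular":[0,0,1.211],"jaw":0.4},{"dp":[-20.8,-43.7,55],"angular":[0,0,1.211],"jaw":0.4},{"dp":[-20.8,-43.7,55],"angular":[0,0,1.211],"jaw":0.4},{"dp":[-20.8,-43.7,55],"angular":[0,0,1.211],"jaw":0.4},{"dp":[-20.8,-43.7,55],"angular":[0,0,1.211],"jaw":0.4},{"dp":[-20.8,-43.7,55],"angular":[0,0,1.211],"jaw":0.4},{"dp":[-20.8,-43.7,55],"angular":[0,0,1.211],"jaw":0.4},{"dp":[-20.8,-43.7,55],"angular":[0,0,1.211],"jaw":0.4}]'

```text
t: 3.0
tool_pos: [515.4, -257.4, 135.0]
eef_rot: [-2.269, -2.172, -0.0]
ft_force: [-0.0, 0.1, -1.0]
grip_width: 51.2
finger_force: 0.0
```

```bash
python3 - <<'E'
from h import *
import pickle
c=camera("wrist");c=camera("wrist");pickle.dump(c,open("w3.pkl","wb"));p,r=tool();print(p,r.as_matrix().round(3).tolist(),get_obs()["grip_width"])
P=prj(c,[[514.8,-261,102],[514.8,-261,54]]);print(P,dp([514.8,-261,41]))
x0,y0=(int(v)-40 for v in P.mean(0))
b=cv2.resize(c["image"][y0:y0+80,x0:x0+80],None,fx=7,fy=7,interpolation=2)
for u in (P-[x0,y0]+.5)*7: cv2.circle(b,(int(u[0]),int(u[1])),4,(0,0,255),-1)
cv2.imwrite("pics/w3.png",b);print(x0,y0)
E
```

```text
[ 515.34458094 -257.58620374  134.94045424] [[0.039, 0.999, -0.0], [0.999, -0.039, 0.0], [0.0, -0.0, -1.0]] 51.288783905842294
[[256.80536971 234.75582155]
 [256.69493441 207.95324932]] [-3.5, -0.4, 93.9]
216 181
```

View pics/w3.png

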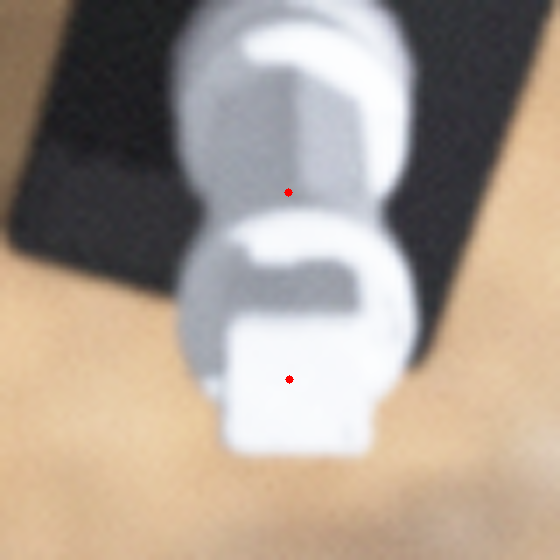

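The square and hexagon are aligned with the jaw, and the square's centre is at crop (298,385), within 1 mm of my estimate. I descend and grip.

Request:
move_arm --newtons 80 --steps '[{"dp":[-4,0.5,25],"jaw":0.4},{"dp":[-4,0.5,60],"jaw":0.4},{"dp":[-4,0.5,85],"jaw":0.4},{"dp":[-4,0.5,94],"jaw":0.4},{"dp":[-4,0.5,94],"jaw":0.4},{"dp":[-4,0.5,94],"jaw":0.95},{"dp":[-4,0.5,94],"jaw":0.95},{"dp":[-4,0.5,94],"jaw":0.95}]'

```text
$.steps[0]: bad value
```

Request:
move_arm --steps '[{"jaw":0.95},{"dp":[0,0,-10],"jaw":0.95},{"dp":[0,0,-30],"jaw":0.95},{"dp":[0,0,-60],"jaw":0.95},{"dp":[0,0,-90],"jaw":0.95},{"dp":[0,0,-90],"jaw":0.95},{"dp":[0,0,-90],"jaw":0.95},{"dp":[0,0,-90],"jaw":0.95}]'

```text
$.steps[0]: bad value
```

```bash
python3 - <<'E'
from h import *
o=get_obs();print({k:np.round(v,2).tolist() for k,v in o.items()});print(dp([494.8,168,140]),yaw())
E
```

```text
{'t': 3.1, 'qpos': [-0.67, 0.51, 1.47, 0.0, 1.16, -0.63], 'joint_vel': [-0.01, 0.0, -0.01, -0.0, -0.0, -0.16], 'joint_torque': [-0.2, -48.25, -24.12, -0.0, -0.0, 1.61], 'tool_pos': [515.34, -257.59, 134.94], 'eef_rot': [-2.26, -2.18, -0.0], 'ft_force': [0.52, 0.56, 0.01], 'moment': [-0.01, 0.04, 0.05], 'finger_force': 0.0, 'grip_width': 51.29}
[424.5, -37.0, -4.9] [[0.039, 0.999, -0.0], [0.999, -0.039, 0.0], [0.0, -0.0, -1.0]]
```

Every field is required in each row, so I resend the move in full.

Request:
move_arm --newtons 80 --steps '[{"dp":[-4,0.5,25],"angular":[0,0,0],"jaw":0.4},{"dp":[-4,0.5,60],"angular":[0,0,0],"jaw":0.4},{"dp":[-4,0.5,85],"angular":[0,0,0],"jaw":0.4},{"dp":[-4,0.5,94],"angular":[0,0,0],"jaw":0.4},{"dp":[-4,0.5,94],"angular":[0,0,0],"jaw":0.4},{"dp":[-4,0.5,94],"angular":[0,0,0],"jaw":0.95},{"dp":[-4,0.5,94],"angular":[0,0,0],"jaw":0.95},{"dp":[-4,0.5,94],"angular":[0,0,0],"jaw":0.95}]'

```text
t: 3.9
tool_pos: [516.2, -263.6, 42.3]
eef_rot: [2.262, 2.176, 0.001]
ft_force: [-1.0, 0.6, 5.3]
grip_width: 16.5
finger_force: 77.7
```

```bash
python3 - <<'E'
from h import *
o=get_obs();print({k:np.round(v,2).tolist() for k,v in o.items()});print(yaw())
E
```

```text
{'t': 3.9, 'qpos': [-0.67, 0.64, 1.53, 0.0, 0.97, -0.64], 'joint_vel': [-0.0, 0.0, -0.0, -0.0, 0.0, 0.0], 'joint_torque': [-0.46, -47.79, -19.86, -0.19, -0.18, -0.04], 'tool_pos': [516.16, -263.55, 42.33], 'eef_rot': [2.26, 2.18, 0.0], 'ft_force': [-0.99, 0.61, 5.35], 'moment': [0.12, -0.08, 0.02], 'finger_force': 77.69, 'grip_width': 16.46}
[[0.039, 0.999, 0.002], [0.999, -0.039, -0.002], [-0.001, 0.002, -1.0]]
```

Request:
move_arm --steps '[{"dp":[0,0,-10],"angular":[0,0,0],"jaw":0.95},{"dp":[0,0,-30],"angular":[0,0,0],"jaw":0.95},{"dp":[0,0,-60],"angular":[0,0,0],"jaw":0.95},{"dp":[15,0,-95],"angular":[0,0,0],"jaw":0.95},{"dp":[60,-5,-105],"angular":[0,0,0.15],"jaw":0.95},{"dp":[110,-10,-105],"angular":[0,0,0.3],"jaw":0.95},{"dp":[160,-15,-105],"angular":[0,0,0.45],"jaw":0.95},{"dp":[210,-20,-105],"angular":[0,0,0.6],"jaw":0.95}]'

```text
t: 4.7
tool_pos: [503.9, -60.3, 146.7]
eef_rot: [2.792, 1.44, 0.001]
ft_force: [0.5, 0.8, -2.2]
grip_width: 16.7
finger_force: 77.9
```

```bash
python3 - <<'E'
from h import *
o=get_obs();print({k:np.round(o[k],2).tolist() for k in("tool_pos","grip_width","finger_force","qpos")})
p,r=tool();t=np.array([494.8,168,150])-[28,-28,0];print(t,dp(t),yaw(),r.inv().apply([0.777,-.629,0]))
E
```

```text
{'tool_pos': [503.9, -60.26, 146.69], 'grip_width': 16.75, 'finger_force': 77.89, 'qpos': [-0.35, 0.36, 1.67, 0.0, 1.11, 0.27]}
[466.8 196.  150. ] [187.3, -178.8, -3.4] [[0.58, 0.815, 0.001], [0.815, -0.58, -0.0], [0.0, 0.001, -1.0]] [-6.20773006e-02  9.97755492e-01  6.22739885e-04]
```

```bash
python3 - <<'E'
from h import *
print(dp([474.5,139.5,140]))
E
```

```text
[145.7, -139.8, 6.6]
```

Request:
move_arm --steps '[{"dp":[36,-35,5],"angular":[0,0,0.06],"jaw":0.95},{"dp":[73,-70,5],"angular":[0,0,0.06],"jaw":0.95},{"dp":[110,-105,5],"angular":[0,0,0.06],"jaw":0.95},{"dp":[135,-130,5],"angular":[0,0,0.06],"jaw":0.95},{"dp":[146,-140,5],"angular":[0,0,0.06],"jaw":0.95},{"dp":[146,-140,5],"angular":[0,0,0.06],"jaw":0.95},{"dp":[146,-140,5],"angular":[0,0,0.06],"jaw":0.95},{"dp":[146,-140,5],"angular":[0,0,0.06],"jaw":0.95}]'

```text
t: 5.5
tool_pos: [474.0, 137.0, 141.1]
eef_rot: [2.831, 1.362, 0.0]
ft_force: [-1.5, -0.5, -1.1]
grip_width: 16.5
finger_force: 78.1
```

```bash
python3 - <<'E'
from h import *
import pickle
camera("wrist");c=camera("wrist");pickle.dump(c,open("w4.pkl","wb"));p,r=tool();print(p,yaw())
u=prj(c,[494.8,168,54])[0];b=p+r.apply([2,0,-48]);v=prj(c,[b])[0];print(u,v)
im=c["image"]
def crop(u,n,k):
    x,y=int(u[0])-n,max(0,min(int(u[1])-n,384-2*n));print(x,y)
    g=im[y:y+2*n,x:x+2*n].astype(float);g=np.clip((g-60)*1.3,0,255) if 0 else g
    return cv2.resize(g.astype(np.uint8),(k,k),interpolation=2)
cv2.imwrite("pics/w4.png",np.hstack([crop(u,28,400),crop(v,40,400)]))
E
```

```text
[474.04667879 136.99405803 140.96209106] [[0.624, 0.781, 0.0], [0.781, -0.624, -0.0], [-0.0, 0.0, -1.0]]
[252.51308836 150.56052298] [257.81972608 313.58266364]
224 122
217 273
```

View pics/w4.png

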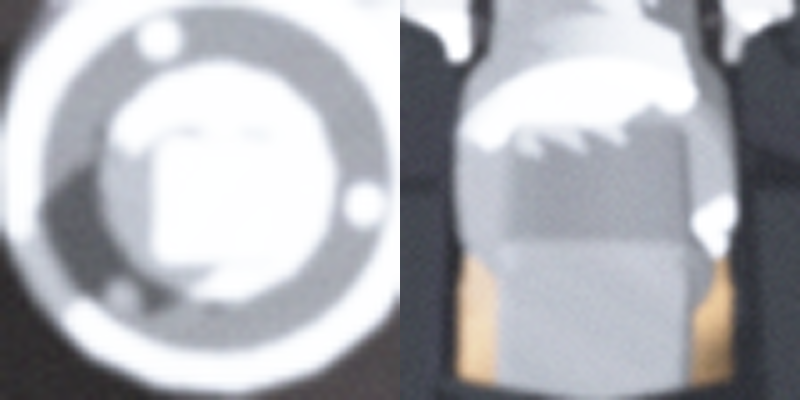

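```bash
python3 - <<'E'
from h import *
import pickle
c=pickle.load(open("w4.pkl","rb"));p,r=tool()
k=56/400
g=lambda a,b,x,y,k:(x+(a+.5)*k-.5,y+(b+.5)*k-.5)
D=unp(c,[g(215,201,224,122,k)],54)[0];S=unp(c,[g(218,183,224,122,k)],40)[0];print(D,S)
for z in(58,60):
  T=unp(c,[g(200,245,217,273,.2),g(98,320,217,273,.2),g(290,320,217,273,.2)],p[2]+z);print(r.inv().apply(T-p).round(2).tolist())
E
```

```text
[495.83280934 167.95976023  54.        ] [495.80710377 167.57448602  40.        ]
[[6.65, -0.44, -58.0], [0.77, -7.01, -58.0], [0.77, 5.35, -58.0]]
[[8.26, -0.45, -60.0], [2.52, -6.86, -60.0], [2.52, 5.21, -60.0]]
```

Left crop: the drive's square sits parallel to the image with its centre at (215,201). Right crop: the bar is held upright, its top face spanning x 500–690. Moving above the drive.

Request:
move_arm --steps '[{"dp":[15,-1,10],"angular":[0,0,0],"jaw":0.95},{"dp":[30,-2,20],"angular":[0,0,0],"jaw":0.95},{"dp":[35.6,-1.9,35],"angular":[0,0,0],"jaw":0.95},{"dp":[35.6,-1.9,48],"angular":[0,0,0],"jaw":0.95},{"dp":[35.6,-1.9,48],"angular":[0,0,0],"jaw":0.95},{"dp":[35.6,-1.9,48],"angular":[0,0,0],"jaw":0.95},{"dp":[35.6,-1.9,48],"angular":[0,0,0],"jaw":0.95},{"dp":[35.6,-1.9,48],"angular":[0,0,0],"jaw":0.95}]'

```text
t: 6.4
tool_pos: [494.8, 166.7, 93.5]
eef_rot: [2.83, 1.363, 0.002]
ft_force: [-0.1, 0.3, -1.3]
grip_width: 16.4
finger_force: 78.1
```

```bash
python3 - <<'E'
from h import *
o=get_obs();print(np.round(o["tool_pos"],2),np.round(o["ft_force"],1),dp([494.8,166,88]),yaw())
E
```

```text
[494.75 166.75  93.48] [-0.1  0.3 -1.3] [-0.6, 0.5, 5.5] [[0.623, 0.782, 0.001], [0.782, -0.623, 0.0], [0.001, 0.001, -1.0]]
```

Request:
move_arm --steps '[{"dp":[-0.6,0.3,4],"angular":[0,0,0],"jaw":0.95},{"dp":[-0.6,0.3,7],"angular":[0,0,0],"jaw":0.95},{"dp":[-0.6,0.3,9],"angular":[0,0,0],"jaw":0.95},{"dp":[-0.6,0.3,10],"angular":[0,0,0],"jaw":0.95},{"dp":[-0.6,0.3,11],"angular":[0,0,0],"jaw":0.95},{"dp":[-0.6,0.3,12],"angular":[0,0,0],"jaw":0.95},{"dp":[-0.6,0.3,13],"angular":[0,0,0],"jaw":0.95},{"dp":[-0.6,0.3,13],"angular":[0,0,0],"jaw":0.95}]'

```text
t: 7.2
tool_pos: [494.8, 166.4, 80.0]
eef_rot: [2.83, 1.364, 0.002]
ft_force: [3.8, 1.3, -1.4]
grip_width: 16.3
finger_force: 78.2
```

Vertical force is still zero below the misturned rest height, so the bar appears to have entered the square. I continue gently.

Request:
move_arm --steps '[{"dp":[0.2,0.4,1],"angular":[0,0,0],"jaw":0.95},{"dp":[0.2,0.4,2],"angular":[0,0,0],"jaw":0.95},{"dp":[0.2,0.4,3],"angular":[0,0,0],"jaw":0.95},{"dp":[0.2,0.4,3.5],"angular":[0,0,0],"jaw":0.95},{"dp":[0.2,0.4,4],"angular":[0,0,0],"jaw":0.95},{"dp":[0.2,0.4,4],"angular":[0,0,0],"jaw":0.95},{"dp":[0.2,0.4,4],"angular":[0,0,0],"jaw":0.95},{"dp":[0.2,0.4,4],"angular":[0,0,0],"jaw":0.95}]'

```text
t: 8.0
tool_pos: [495.2, 166.6, 75.8]
eef_rot: [-2.83, -1.364, -0.003]
ft_force: [5.3, 4.6, -2.5]
grip_width: 16.3
finger_force: 78.3
```

Request:
move_arm --steps '[{"dp":[0.6,0.1,0.5],"angular":[0,0,0],"jaw":0.95},{"dp":[0.8,0.1,1],"angular":[0,0,0],"jaw":0.95},{"dp":[0.8,0.1,1.5],"angular":[0,0,0],"jaw":0.95},{"dp":[0.8,0.1,2],"angular":[0,0,0],"jaw":0.95},{"dp":[0.8,0.1,2.3],"angular":[0,0,0],"jaw":0.95},{"dp":[0.8,0.1,2.6],"angular":[0,0,0],"jaw":0.95},{"dp":[0.8,0.1,2.8],"angular":[0,0,0],"jaw":0.95},{"dp":[0.8,0.1,3],"angular":[0,0,0],"jaw":0.95}]'

```text
t: 8.8
tool_pos: [495.4, 166.9, 72.6]
eef_rot: [-2.83, -1.364, -0.0]
ft_force: [3.3, 2.9, -2.9]
grip_width: 16.5
finger_force: 78.2
```

Request:
move_arm --steps '[{"dp":[0.3,0,0.5],"angular":[0,0,0],"jaw":0.95},{"dp":[0.5,0,1],"angular":[0,0,0],"jaw":0.95},{"dp":[0.5,0,1.5],"angular":[0,0,0],"jaw":0.95},{"dp":[0.5,0,2],"angular":[0,0,0],"jaw":0.95},{"dp":[0.5,0,2.3],"angular":[0,0,0],"jaw":0.95},{"dp":[0.5,0,2.6],"angular":[0,0,0],"jaw":0.95},{"dp":[0.5,0,2.8],"angular":[0,0,0],"jaw":0.95},{"dp":[0.5,0,3],"angular":[0,0,0],"jaw":0.95}]'

```text
t: 9.6
tool_pos: [495.5, 167.0, 70.0]
eef_rot: [2.83, 1.364, -0.001]
ft_force: [-1.4, -2.5, 3.1]
grip_width: 16.5
finger_force: 78.4
```

Request:
move_arm --steps '[{"dp":[-0.2,0,0.2],"angular":[0,0,0],"jaw":0.95},{"dp":[-0.2,0,0.4],"angular":[0,0,0],"jaw":0.95},{"dp":[-0.2,0,0.6],"angular":[0,0,0],"jaw":0.95},{"dp":[-0.2,0,0.8],"angular":[0,0,0],"jaw":0.95},{"dp":[-0.2,0,1.0],"angular":[0,0,0],"jaw":0.95},{"dp":[-0.2,0,1.0],"angular":[0,0,0],"jaw":0.95},{"dp":[-0.2,0,1.0],"angular":[0,0,0],"jaw":0.95},{"dp":[-0.2,0,1.0],"angular":[0,0,0],"jaw":0.95}]'

```text
t: 10.4
tool_pos: [495.6, 167.0, 69.5]
eef_rot: [2.83, 1.364, 0.0]
ft_force: [-3.4, -2.2, 8.6]
grip_width: 16.5
finger_force: 79.4
```

Request:
move_arm --steps '[{"dp":[-0.2,0,0.2],"angular":[0,0,0],"jaw":0.95},{"dp":[-0.3,0,0.4],"angular":[0,0,0],"jaw":0.95},{"dp":[-0.3,0,0.6],"angular":[0,0,0],"jaw":0.95},{"dp":[-0.3,0,0.8],"angular":[0,0,0],"jaw":0.95},{"dp":[-0.3,0,0.8],"angular":[0,0,0],"jaw":0.95},{"dp":[-0.3,0,0.8],"angular":[0,0,0],"jaw":0.95},{"dp":[-0.3,0,0.8],"angular":[0,0,0],"jaw":0.95},{"dp":[-0.3,0,0.8],"angular":[0,0,0],"jaw":0.95}]'

```text
t: 11.2
tool_pos: [495.6, 167.0, 69.2]
eef_rot: [2.83, 1.364, 0.001]
ft_force: [-3.8, -1.8, 14.0]
grip_width: 16.1
finger_force: 79.8
```

Request:
move_arm --steps '[{"dp":[0.2,0,0.2],"angular":[0,0,0],"jaw":0.95},{"dp":[0.3,0,0.4],"angular":[0,0,0],"jaw":0.95},{"dp":[0.3,0,0.6],"angular":[0,0,0],"jaw":0.95},{"dp":[0.3,0,0.8],"angular":[0,0,0],"jaw":0.95},{"dp":[0.3,0,0.9],"angular":[0,0,0],"jaw":0.95},{"dp":[0.3,0,0.9],"angular":[0,0,0],"jaw":0.95},{"dp":[0.3,0,0.9],"angular":[0,0,0],"jaw":0.95},{"dp":[0.3,0,0.9],"angular":[0,0,0],"jaw":0.95}]'

```text
t: 12.0
tool_pos: [495.7, 167.1, 68.7]
eef_rot: [2.829, 1.364, 0.001]
ft_force: [-6.4, -3.2, 20.0]
grip_width: 16.4
finger_force: 80.4
```

```bash
python3 - <<'E'
from h import *
import pickle
o=get_obs();print(np.round(o["tool_pos"],2),np.round(o["ft_force"],1))
s=camera("scene");c=camera("wrist");pickle.dump((s,c),open("w5.pkl","wb"))
out=[]
a=prj(s,[[495.7,168,130],[495.7,168,137],[495.7,168,54],[495.7,168,40]]);print(a)
x,y=int(a[0][0])-25,int(a[0][1])-18
b=cv2.resize(s["image"][y:y+50,x:x+50],(500,500),interpolation=2)
for i,u in enumerate(a[:2]): cv2.circle(b,tuple(int(v) for v in (u-[x,y]+.5)*10),3,[(0,0,255),(0,255,0)][i],-1)
cv2.imwrite("pics/s5.png",b)
E
```

```text
[495.69 167.06  68.74] [-6.4 -3.2 20. ]
[[201.61663076 164.20213409]
 [201.39969391 162.32020147]
 [203.86862912 183.74422656]
 [204.26389274 187.17531338]]
```

View pics/s5.png

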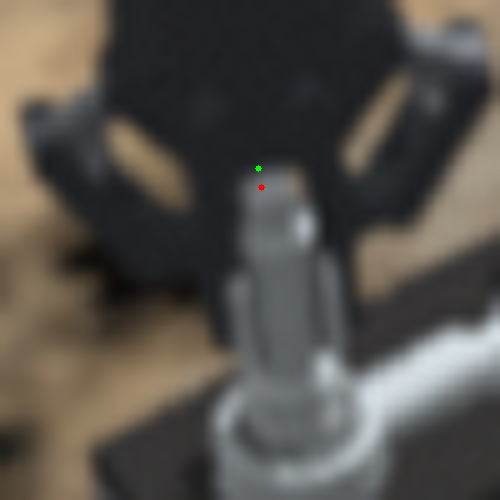

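Force is 22 N (pad load plus bar weight), past the 18 N ball limit. The foam-like stiffness and the height (TCP 30.3 mm above the foot, about 1.6 mm of sink) agree with fully home. I unload, release and rise.

Request:
move_arm --steps '[{"dp":[-0.3,0,-1],"angular":[0,0,0],"jaw":0.95},{"dp":[-0.3,0,-2],"angular":[0,0,0],"jaw":0.95},{"dp":[-0.3,0,-3.2],"angular":[0,0,0],"jaw":0.95},{"dp":[-0.3,0,-3.2],"angular":[0,0,0],"jaw":0.95},{"dp":[-0.3,0,-3.2],"angular":[0,0,0],"jaw":0.95},{"dp":[-0.3,0,-3.2],"angular":[0,0,0],"jaw":0.35},{"dp":[-0.3,0,-3.2],"angular":[0,0,0],"jaw":0.35},{"dp":[-0.3,0,-3.2],"angular":[0,0,0],"jaw":0.35}]'

```text
t: 12.9
tool_pos: [495.3, 166.8, 70.2]
eef_rot: [-2.83, -1.364, 0.0]
ft_force: [0.1, -0.2, 0.1]
grip_width: 55.1
finger_force: 0.0
```

```bash
python3 - <<'E'
from h import *
o=get_obs();print(np.round(o["tool_pos"],2),np.round(o["ft_force"],1),o["grip_width"],o["qpos"][5],dp([536.4,-203.6,165]),yaw())
E
```

```text
[495.28 166.82  70.25] [ 0.1 -0.2  0.1] 55.09017371216864 0.7728067293051181 [-264.2, 262.9, -94.8] [[0.623, 0.782, -0.0], [0.782, -0.623, 0.0], [-0.0, -0.0, -1.0]]
```

Request:
move_arm --steps '[{"dp":[0,0,-45],"angular":[0,0,0],"jaw":0.35},{"dp":[0,0,-92],"angular":[0,0,0],"jaw":0.35},{"dp":[-25,25,-95],"angular":[0,0,-0.05],"jaw":0.35},{"dp":[-60,60,-95],"angular":[0,0,-0.1],"jaw":0.35},{"dp":[-95,95,-95],"angular":[0,0,-0.15],"jaw":0.35},{"dp":[-130,130,-95],"angular":[0,0,-0.2],"jaw":0.35},{"dp":[-165,165,-95],"angular":[0,0,-0.25],"jaw":0.35},{"dp":[-200,200,-95],"angular":[0,0,-0.305],"jaw":0.35}]'

```text
t: 13.7
tool_pos: [527.1, -116.3, 165.5]
eef_rot: [2.588, 1.781, 0.0]
ft_force: [0.2, 0.3, -0.3]
grip_width: 55.4
finger_force: 0.0
```

```bash
python3 - <<'E'
from h import *
print(dp([536.4,-203.6,165]),tool()[0])
E
```

```text
[-78.2, 39.9, 0.4] [ 527.11444331 -116.29410506  165.45544297]
```

Request:
move_arm --steps '[{"dp":[-30,15,0],"angular":[0,0,0],"jaw":0.3},{"dp":[-60,30,0],"angular":[0,0,0],"jaw":0.3},{"dp":[-78,40,0],"angular":[0,0,0],"jaw":0.3},{"dp":[-78,40,0],"angular":[0,0,0],"jaw":0.3},{"dp":[-78,40,0],"angular":[0,0,0],"jaw":0.3},{"dp":[-78,40,0],"angular":[0,0,0],"jaw":0.3},{"dp":[-78,40,0],"angular":[0,0,0],"jaw":0.3},{"dp":[-78,40,0],"angular":[0,0,0],"jaw":0.3}]'

```text
t: 14.5
tool_pos: [536.7, -200.7, 165.5]
eef_rot: [2.589, 1.779, 0.0]
ft_force: [0.5, -0.2, 0.1]
grip_width: 59.8
finger_force: 0.0
```

```bash
python3 - <<'E'
from h import *
import pickle
camera("wrist");c=camera("wrist");pickle.dump(c,open("w6.pkl","wb"));p,r=tool();print(p,yaw())
u=prj(c,[536.4,-203.6,54])[0];n=30
x,y=int(u[0])-n,int(u[1])-n;print(u,x,y)
g=c["image"][y:y+2*n,x:x+2*n]
a=cv2.resize(g,(400,400),interpolation=2)
cl=cv2.createCLAHE(3,(4,4)).apply(cv2.cvtColor(a,cv2.COLOR_BGR2GRAY))
cv2.imwrite("pics/w6.png",np.hstack([a,cv2.cvtColor(cl,cv2.COLOR_GRAY2BGR)]))
E
```

```text
[ 536.62847314 -201.04620928  165.46501255] [[0.359, 0.933, 0.0], [0.933, -0.359, -0.0], [-0.0, 0.0, -1.0]]
[257.91867635 194.07777315] 227 164
```

View pics/w6.png

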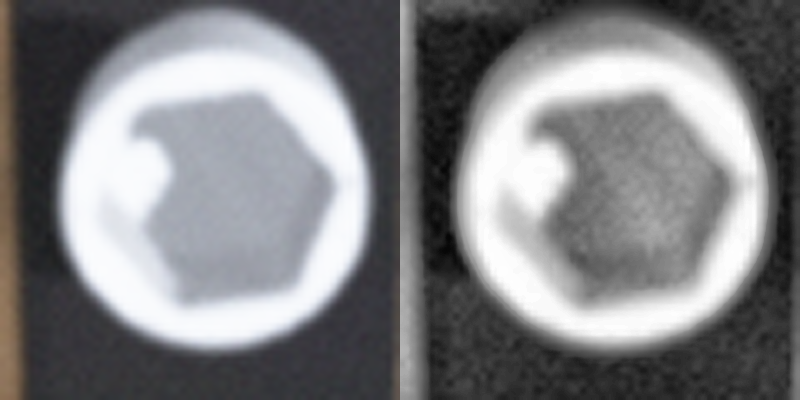

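The ring is centred at (213,200) in the left crop, with hexagon corners at (135,108), (263,92), (338,185), (300,285), (180,303) and (100,210). No square hole is visible.

```bash
python3 - <<'E'
from h import *
import pickle
c=pickle.load(open("w6.pkl","rb"));k=60/400
g=lambda L:[(227+(a+.5)*k-.5,164+(b+.5)*k-.5) for a,b in L]
C=unp(c,g([(213,200)]),54)[0]
H=unp(c,g([(135,108),(263,92),(338,185),(300,285),(180,303),(100,210)]),54)
a=[np.degrees(np.arctan2(*(H[(i+1)%6]-H[i])[1::-1]))%60 for i in range(6)]
d=[np.degrees(np.arctan2(*(H[(i+3)%6]-H[i])[1::-1]))%60 for i in range(3)]
print(C,H.mean(0),np.round(a,1),np.round(d,1));print(dp([C[0],C[1],26]))
E
```

```text
[ 537.0229685  -203.37412984   54.        ] [ 537.85277923 -203.4266124    54.        ] [46.3 47.4 49.9 48.  47.9 50.1] [50.8 48.5 45.2]
[-2.0, 1.2, 139.5]
```

Request:
move_arm --newtons 80 --steps '[{"dp":[-2,1.2,40],"angular":[0,0,0],"jaw":0.3},{"dp":[-2,1.2,80],"angular":[0,0,0],"jaw":0.3},{"dp":[-2,1.2,115],"angular":[0,0,0],"jaw":0.3},{"dp":[-2,1.2,139],"angular":[0,0,0],"jaw":0.3},{"dp":[-2,1.2,139],"angular":[0,0,0],"jaw":0.3},{"dp":[-2,1.2,139],"angular":[0,0,0],"jaw":0.9},{"dp":[-2,1.2,139],"angular":[0,0,0],"jaw":0.9},{"dp":[-2,1.2,139],"angular":[0,0,0],"jaw":0.9}]'

```text
t: 15.4
tool_pos: [538.0, -204.3, 28.4]
eef_rot: [2.587, 1.776, 0.002]
ft_force: [-0.2, 0.1, 6.6]
grip_width: 35.8
finger_force: 79.9
```

Request:
move_arm --steps '[{"dp":[0,0,-10],"angular":[0,0,0],"jaw":0.9},{"dp":[0,0,-40],"angular":[0,0,0],"jaw":0.9},{"dp":[0,0,-85],"angular":[0,0,0],"jaw":0.9},{"dp":[0,0,-130],"angular":[0,0,0],"jaw":0.9},{"dp":[20,-10,-147],"angular":[0,0,0],"jaw":0.9},{"dp":[55,-30,-147],"angular":[0,0,0],"jaw":0.9},{"dp":[90,-50,-147],"angular":[0,0,0],"jaw":0.9},{"dp":[125,-70,-147],"angular":[0,0,0],"jaw":0.9}]'

```text
t: 16.2
tool_pos: [515.9, -60.6, 174.3]
eef_rot: [2.59, 1.777, 0.001]
ft_force: [1.0, 0.5, -3.1]
grip_width: 35.6
finger_force: 80.4
```

```bash
python3 - <<'E'
from h import *
o=get_obs();print(dp([495.7,167.4,165]),tool()[0],yaw(),o["grip_width"],o["ft_force"])
E
```

```text
[205.4, -100.9, 9.2] [515.88752463 -60.5523665  174.28025735] [[0.36, 0.933, 0.001], [0.933, -0.36, -0.0], [0.0, 0.001, -1.0]] 35.59293492186241 [ 0.95397452  0.46505428 -3.11250042]
```

Request:
move_arm --steps '[{"dp":[40,-20,0],"angular":[0,0,0],"jaw":0.9},{"dp":[82,-40,0],"angular":[0,0,0],"jaw":0.9},{"dp":[124,-61,0],"angular":[0,0,-0.03],"jaw":0.9},{"dp":[165,-81,0],"angular":[0,0,-0.05],"jaw":0.9},{"dp":[195,-96,3],"angular":[0,0,-0.05],"jaw":0.9},{"dp":[205,-101,6],"angular":[0,0,-0.05],"jaw":0.9},{"dp":[205,-101,9],"angular":[0,0,-0.05],"jaw":0.9},{"dp":[205,-101,9],"angular":[0,0,-0.05],"jaw":0.9}]'

```text
t: 17.0
tool_pos: [495.9, 164.7, 164.2]
eef_rot: [2.545, 1.842, -0.001]
ft_force: [0.1, 0.3, -1.3]
grip_width: 35.8
finger_force: 80.4
```

```bash
python3 - <<'E'
from h import *
import pickle
camera("wrist");c=camera("wrist");pickle.dump(c,open("w7.pkl","wb"));print(dp([495.7,167.4,150]),tool()[0],yaw())
E
```

```text
[2.7, -1.5, 14.5] [496.23061702 164.3464753  164.50396998] [[0.314, 0.949, -0.0], [0.949, -0.314, -0.0], [-0.0, 0.0, -1.0]]
```

Request:
move_arm --steps '[{"dp":[2.7,-1.5,3],"angular":[0,0,0],"jaw":0.9},{"dp":[2.7,-1.5,7],"angular":[0,0,0],"jaw":0.9},{"dp":[2.7,-1.5,11],"angular":[0,0,0],"jaw":0.9},{"dp":[2.7,-1.5,14],"angular":[0,0,0],"jaw":0.9},{"dp":[2.7,-1.5,16],"angular":[0,0,0],"jaw":0.9},{"dp":[2.7,-1.5,17],"angular":[0,0,0],"jaw":0.9},{"dp":[2.7,-1.5,18],"angular":[0,0,0],"jaw":0.9},{"dp":[2.7,-1.5,18],"angular":[0,0,0],"jaw":0.9}]'

```text
t: 17.9
tool_pos: [495.4, 168.7, 146.3]
eef_rot: [2.545, 1.842, -0.0]
ft_force: [0.0, 0.3, -1.3]
grip_width: 36.2
finger_force: 80.4
```

Request:
move_arm --steps '[{"dp":[-1.1,0.7,0],"angular":[0,0,0],"jaw":0.9},{"dp":[-1.1,0.7,0.5],"angular":[0,0,0],"jaw":0.9},{"dp":[-1.1,0.7,1],"angular":[0,0,0],"jaw":0.9},{"dp":[-1.1,0.7,1.5],"angular":[0,0,0],"jaw":0.9},{"dp":[-1.1,0.7,2],"angular":[0,0,0],"jaw":0.9},{"dp":[-1.1,0.7,2.5],"angular":[0,0,0],"jaw":0.9},{"dp":[-1.1,0.7,2.5],"angular":[0,0,0],"jaw":0.9},{"dp":[-1.1,0.7,2.5],"angular":[0,0,0],"jaw":0.9}]'

```text
t: 18.7
tool_pos: [495.7, 167.4, 143.9]
eef_rot: [2.545, 1.842, 0.0]
ft_force: [0.7, 0.4, -2.9]
grip_width: 35.9
finger_force: 80.4
```

Request:
move_arm --steps '[{"dp":[0,0,0.4],"angular":[0,0,0],"jaw":0.9},{"dp":[0,0,0.8],"angular":[0,0,0],"jaw":0.9},{"dp":[0,0,1.2],"angular":[0,0,0],"jaw":0.9},{"dp":[0,0,1.6],"angular":[0,0,0],"jaw":0.9},{"dp":[0,0,2],"angular":[0,0,0],"jaw":0.9},{"dp":[0,0,2],"angular":[0,0,0],"jaw":0.9},{"dp":[0,0,2],"angular":[0,0,0],"jaw":0.9},{"dp":[0,0,2],"angular":[0,0,0],"jaw":0.9}]'

```text
t: 19.5
tool_pos: [495.7, 167.4, 141.9]
eef_rot: [2.545, 1.842, 0.0]
ft_force: [0.7, 0.4, -2.0]
grip_width: 35.9
finger_force: 80.4
```

Request:
move_arm --steps '[{"dp":[0,0,0.4],"angular":[0,0,0],"jaw":0.9},{"dp":[0,0,0.8],"angular":[0,0,0],"jaw":0.9},{"dp":[0,0,1.2],"angular":[0,0,0],"jaw":0.9},{"dp":[0,0,1.6],"angular":[0,0,0],"jaw":0.9},{"dp":[0,0,2],"angular":[0,0,0],"jaw":0.9},{"dp":[0,0,2.3],"angular":[0,0,0],"jaw":0.9},{"dp":[0,0,2.6],"angular":[0,0,0],"jaw":0.9},{"dp":[0,0,2.6],"angular":[0,0,0],"jaw":0.9}]'

```text
t: 20.3
tool_pos: [495.8, 167.4, 139.3]
eef_rot: [2.544, 1.842, 0.0]
ft_force: [-0.2, -1.4, 1.6]
grip_width: 35.6
finger_force: 80.4
```

Contact is just starting, at about ball height. I press on in small steps.

Request:
move_arm --steps '[{"dp":[0,0,0.3],"angular":[0,0,0],"jaw":0.9},{"dp":[0,0,0.6],"angular":[0,0,0],"jaw":0.9},{"dp":[0,0,0.9],"angular":[0,0,0],"jaw":0.9},{"dp":[0,0,1.2],"angular":[0,0,0],"jaw":0.9},{"dp":[0,0,1.2],"angular":[0,0,0],"jaw":0.9},{"dp":[0,0,1.2],"angular":[0,0,0],"jaw":0.9},{"dp":[0,0,1.2],"angular":[0,0,0],"jaw":0.9},{"dp":[0,0,1.2],"angular":[0,0,0],"jaw":0.9}]'

```text
t: 21.1
tool_pos: [495.6, 167.4, 138.0]
eef_rot: [-2.545, -1.842, 0.0]
ft_force: [1.0, -1.3, 0.5]
grip_width: 35.6
finger_force: 80.4
```

Request:
move_arm --steps '[{"dp":[0,0,0.3],"angular":[0,0,0],"jaw":0.9},{"dp":[0,0,0.6],"angular":[0,0,0],"jaw":0.9},{"dp":[0,0,0.9],"angular":[0,0,0],"jaw":0.9},{"dp":[0,0,1.2],"angular":[0,0,0],"jaw":0.9},{"dp":[0,0,1.5],"angular":[0,0,0],"jaw":0.9},{"dp":[0,0,1.5],"angular":[0,0,0],"jaw":0.9},{"dp":[0,0,1.5],"angular":[0,0,0],"jaw":0.9},{"dp":[0,0,1.5],"angular":[0,0,0],"jaw":0.9}]'

```text
t: 21.9
tool_pos: [495.6, 167.4, 136.5]
eef_rot: [-2.545, -1.842, 0.0]
ft_force: [0.6, -0.4, -0.1]
grip_width: 36.1
finger_force: 80.4
```

Request:
move_arm --steps '[{"dp":[0,0,0.4],"angular":[0,0,0],"jaw":0.9},{"dp":[0,0,0.8],"angular":[0,0,0],"jaw":0.9},{"dp":[0,0,1.2],"angular":[0,0,0],"jaw":0.9},{"dp":[0,0,1.6],"angular":[0,0,0],"jaw":0.9},{"dp":[0,0,2],"angular":[0,0,0],"jaw":0.9},{"dp":[0,0,2.4],"angular":[0,0,0],"jaw":0.9},{"dp":[0,0,2.4],"angular":[0,0,0],"jaw":0.9},{"dp":[0,0,2.4],"angular":[0,0,0],"jaw":0.9}]'

```text
t: 22.7
tool_pos: [495.5, 167.4, 134.0]
eef_rot: [-2.544, -1.842, 0.001]
ft_force: [-0.5, 0.4, -2.5]
grip_width: 36.2
finger_force: 80.3
```

Request:
move_arm --steps '[{"dp":[0,0,0.3],"angular":[0,0,0],"jaw":0.9},{"dp":[0,0,0.6],"angular":[0,0,0],"jaw":0.9},{"dp":[0,0,0.9],"angular":[0,0,0],"jaw":0.9},{"dp":[0,0,1.2],"angular":[0,0,0],"jaw":0.9},{"dp":[0,0,1.5],"angular":[0,0,0],"jaw":0.9},{"dp":[0,0,1.8],"angular":[0,0,0],"jaw":0.9},{"dp":[0,0,2.0],"angular":[0,0,0],"jaw":0.9},{"dp":[0,0,2.0],"angular":[0,0,0],"jaw":0.9}]'

```text
t: 23.5
tool_pos: [495.8, 167.5, 132.3]
eef_rot: [2.545, 1.842, 0.0]
ft_force: [0.2, 0.2, -0.8]
grip_width: 36.0
finger_force: 80.3
```

Request:
move_arm --steps '[{"dp":[0,0,0.3],"angular":[0,0,0],"jaw":0.9},{"dp":[0,0,0.6],"angular":[0,0,0],"jaw":0.9},{"dp":[0,0,0.9],"angular":[0,0,0],"jaw":0.9},{"dp":[0,0,1.2],"angular":[0,0,0],"jaw":0.9},{"dp":[0,0,1.5],"angular":[0,0,0],"jaw":0.9},{"dp":[0,0,1.5],"angular":[0,0,0],"jaw":0.9},{"dp":[0,0,1.5],"angular":[0,0,0],"jaw":0.9},{"dp":[0,0,1.5],"angular":[0,0,0],"jaw":0.9}]'

```text
t: 24.3
tool_pos: [496.1, 167.5, 131.5]
eef_rot: [2.544, 1.842, 0.002]
ft_force: [-1.3, -1.1, 7.8]
grip_width: 36.1
finger_force: 80.7
```

Request:
move_arm --steps '[{"dp":[0,0,0.3],"angular":[0,0,0],"jaw":0.9},{"dp":[0,0,0.6],"angular":[0,0,0],"jaw":0.9},{"dp":[0,0,0.9],"angular":[0,0,0],"jaw":0.9},{"dp":[0,0,1.2],"angular":[0,0,0],"jaw":0.9},{"dp":[0,0,1.5],"angular":[0,0,0],"jaw":0.9},{"dp":[0,0,1.7],"angular":[0,0,0],"jaw":0.9},{"dp":[0,0,1.7],"angular":[0,0,0],"jaw":0.9},{"dp":[0,0,1.7],"angular":[0,0,0],"jaw":0.9}]'

```text
t: 25.1
tool_pos: [496.6, 167.6, 130.8]
eef_rot: [2.543, 1.842, 0.005]
ft_force: [-2.7, 0.5, 15.5]
grip_width: 35.7
finger_force: 81.8
```

Request:
move_arm --steps '[{"dp":[-0.2,0,0.3],"angular":[0,0,0],"jaw":0.9},{"dp":[-0.3,-0.2,0.6],"angular":[0,0,0],"jaw":0.9},{"dp":[-0.3,-0.4,0.9],"angular":[0,0,0],"jaw":0.9},{"dp":[-0.3,-0.5,1.0],"angular":[0,0,0],"jaw":0.9},{"dp":[-0.3,-0.5,1.0],"angular":[0,0,0],"jaw":0.9},{"dp":[-0.3,-0.5,1.0],"angular":[0,0,0],"jaw":0.9},{"dp":[-0.3,-0.5,1.0],"angular":[0,0,0],"jaw":0.9},{"dp":[-0.3,-0.5,1.0],"angular":[0,0,0],"jaw":0.9}]'

```text
t: 25.9
tool_pos: [496.5, 167.5, 130.5]
eef_rot: [2.543, 1.841, 0.007]
ft_force: [-1.8, 0.9, 18.1]
grip_width: 36.1
finger_force: 82.2
```

Request:
move_arm --steps '[{"dp":[0,0,0.5],"angular":[0,0,0],"jaw":0.9},{"dp":[0,0,1.0],"angular":[0,0,0],"jaw":0.9},{"dp":[0,0,1.0],"angular":[0,0,0],"jaw":0.9},{"dp":[0,0,1.0],"angular":[0,0,0],"jaw":0.9},{"dp":[0,0,1.0],"angular":[0,0,0],"jaw":0.9},{"dp":[0,0,1.0],"angular":[0,0,0],"jaw":0.9},{"dp":[0,0,1.0],"angular":[0,0,0],"jaw":0.9},{"dp":[0,0,1.0],"angular":[0,0,0],"jaw":0.9}]'

```text
t: 26.7
tool_pos: [496.7, 167.6, 130.1]
eef_rot: [2.542, 1.841, 0.008]
ft_force: [-2.2, -0.4, 23.7]
grip_width: 35.7
finger_force: 83.0
```

Request:
move_arm --steps '[{"dp":[0,0,-1.5],"angular":[0,0,0],"jaw":0.9},{"dp":[0,0,-3],"angular":[0,0,0],"jaw":0.9},{"dp":[0,0,-4.2],"angular":[0,0,0],"jaw":0.9},{"dp":[0,0,-4.2],"angular":[0,0,0],"jaw":0.9},{"dp":[0,0,-4.2],"angular":[0,0,0],"jaw":0.9},{"dp":[0,0,-4.2],"angular":[0,0,0],"jaw":0.3},{"dp":[0,0,-4.2],"angular":[0,0,0],"jaw":0.3},{"dp":[0,0,-4.2],"angular":[0,0,0],"jaw":0.3}]'

```text
t: 27.5
tool_pos: [494.8, 167.2, 130.7]
eef_rot: [-2.544, -1.842, 0.001]
ft_force: [0.2, 0.1, 0.0]
grip_width: 59.8
finger_force: 0.0
```

Request:
move_arm --steps '[{"dp":[0,0,0],"angular":[0,0,0],"jaw":0.3},{"dp":[0,0,-20],"angular":[0,0,0],"jaw":0.3},{"dp":[0,0,-50],"angular":[0,0,0],"jaw":0.3},{"dp":[0,0,-80],"angular":[0,0,0],"jaw":0.3},{"dp":[-30,0,-80],"angular":[0,0,0],"jaw":0.3},{"dp":[-60,0,-80],"angular":[0,0,0],"jaw":0.3},{"dp":[-60,0,-80],"angular":[0,0,0],"jaw":0.3},{"dp":[-60,0,-80],"angular":[0,0,0],"jaw":0.3}]'

```text
t: 28.3
tool_pos: [476.4, 110.1, 211.2]
eef_rot: [-2.546, -1.841, -0.0]
ft_force: [-0.7, 0.1, 0.2]
grip_width: 59.8
finger_force: 0.0
```

```bash
python3 - <<'E'
from h import *
import pickle
c=camera("wrist");t=camera("top");s=camera("scene");pickle.dump((c,t,s),open("w8.pkl","wb"));o=get_obs();print(o["tool_pos"],o["ft_force"],o["grip_width"])
# socket-top ring diameter/centre: predicted at z=158 (home) vs 165, compared with bright blob
for n,C in(("wrist",c),("top",t),("scene",s)):
    print(n,prj(C,[[496,168,158],[496,168,165]]).round(1).tolist())
th=[(0+19*np.cos(a),19*np.sin(a)) for a in np.linspace(0,6.28,37)]
g=cv2.cvtColor(c["image"],cv2.COLOR_BGR2GRAY).astype(float);gx=cv2.Sobel(g,6,1,0);gy=cv2.Sobel(g,6,0,1);m=cv2.GaussianBlur(np.hypot(gx,gy),(0,0),1.0)
best=[]
for z in range(150,172,2):
    r=max((np.mean([m[int(round(v)),int(round(u))] if 0<=v<384 and 0<=u<512 else 0 for u,v in prj(c,[[496+dx+a,168+dy+b,z] for a,b in th])]),dx,dy) for dx in np.arange(-6,6.1,1) for dy in np.arange(-6,6.1,1))
    best.append((z,*np.round(r,1).tolist()))
print(best)
E
```

```text
[476.53014011 110.87883991 211.0492976 ] [ 0.72913322 -1.03397789 -0.62044552] 59.88174189799653
wrist [[258.1, 120.5], [258.2, 121.4]]
top [[204.0, 209.4], [203.8, 209.2]]
scene [[200.8, 156.5], [200.6, 154.6]]
[(150, 215.5, -2.0, -1.0), (152, 233.3, -1.0, 0.0), (154, 265.9, -1.0, 0.0), (156, 294.1, -1.0, 0.0), (158, 308.7, -1.0, 0.0), (160, 308.5, -1.0, 0.0), (162, 293.6, -1.0, 0.0), (164, 281.5, 0.0, 1.0), (166, 274.5, 0.0, 1.0), (168, 248.4, 0.0, 1.0), (170, 220.6, 0.0, 0.0)]
```

The fitted rim of the socket is at z ≈ 159 mm (fully home is 158, one missed click would be about 165). It is centred over the drive and the gripper is clear, so I hand in.

```bash
python3 -c "
from station import *
print(close_job())"
```

```text
the job is handed in; nothing more can be done
None
```

I handed the job in: the extension bar is on the ratchet's drive and the largest socket is on the bar, both released. Forces and heights show both fully home (socket rim at about 159 mm against a nominal 158), though I never felt a distinct click. `close_job()` gave no verdict.

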